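Wedge the mended hanger bar tight in its gluing jig

ROBOT

A 6-joint arm with a two-finger parallel gripper is mounted at the origin on a cart in front of the work surface, level with it; the furniture and walls round the work are solid. World frame = base frame: x ahead of the robot, y to its left, z up, the work surface at z = 0. Lengths are in m, angles in rad, forces in N, time in s.
With the tool pointing down it reaches from about 0.35 to 0.95 m from the base axis. Payload 17.4 kg.
Tool frame: the origin (TCP) lies midway between the tips of the shut fingers; the grasp point (between the pads) lies 19 mm behind it; z points along the fingers, x is the direction in which the jaws open and shut, and the axes are right-handed (so a half turn about z gives the same grasp; the last joint's range is limited). The gripper opens to 93 mm and grips with 3 to 60 N. Pads are 15 mm wide; open, the fingers measure 128 mm over their backs; the gripper's body (75 mm by 188 mm) begins 65 mm behind the grasp point.
Start: joints at [-1.158, 0.116, 1.442, -0, 1.584, -0.038], TCP at [0.294, -0.608, 0.219] pointing down, gripper open.
Joint ranges: [-2.83, 2.83], [-0.83, 2.19], [0.07, 2.5], [-1.14, 4.28], [0.01, 3], [-2.97, 2.97]. Speed limits (rad/s): [1.89, 1.89, 2.22, 3.14, 3.14, 3.14].

INTERFACE

Orientations are given as [roll, pitch, yaw] about the fixed x, y, z axes, in that order (R = Rz(yaw) Ry(pitch) Rx(roll)).
In Python, from cell import monitor, eyes, manip gives the robot as it stands.
- The arm moves only by the tool carry_out, never from a script. Its argument "series" is a list of rows, each a list of 6 numbers: the shift along the world's x, y, z in mm, then the turn, a rotation vector about the world's x, y, z in degrees. In form: [[tx, ty, tz, ax, ay, az], ...]. A call has 1 to 8 rows; each row is the pose to reach, as a shift and turn from the pose commanded when the call began; what a row does not reach only later rows make up. A row lasts 1/10 s, in which the tool goes at most 50 mm and 8.59 degrees, less where a joint would pass 70% of its speed; a pose out of reach is approached as far as the arm can. A call with a gripper value outside its range is refused whole. "claw" is the gripper command: -1 is shut, 1 is fully open, values between are in proportion, set as the call begins (left out, the last holds). The fingers move at their own pace and stop on an object; "force" is the grip in N (left out, the last holds). Time passes only in rows, so rows that repeat a pose let the fingers close. It gives the time, the measured TCP pose, the force and the opening at its end, in the units of the state.
- monitor.read_state(): the state, without advancing time (a new reading comes with each control period).
- eyes.camera(name): name is "scene" or "top" or "wrist"; returns a dict with "image" (400x640x3 uint8, blue, green, red), "fx", "fy", "cx", "cy" (pixels), "R" (3x3) and "t" (3): a world point X has camera coordinates R X + t; the wrist camera has in their place "tool_from_camera" (4x4, takes a point from camera to tool coordinates, whose origin is the TCP and whose axes are the tool frame's). Camera axes: x right, y down, z forward; pixel columns grow to the right and rows downward; lengths in m; the calibration is good to about 2 mm. A picture is of the moment at which its call begins: read the wrist's pose just before it. There is no depth.
- manip.hand_in(): hands the job in, once; it reports no verdict.
The state is a dict: "t": time; "qpos": joint angles; "joint_vel": joint speeds; "joint_efforts": joint torques, N m; "tcp_pos": TCP position; "tcp_rot": TCP orientation; "wrist_force": force on the tool from outside, world axes, zero at the start; "wrist_torque": the same for the moment, N m; "finger_gap": finger opening in m.
Only numpy, scipy, OpenCV 4.12 (cv2) and the standard library are available. Lean on these libraries where they do the work, as an engineer would, in place of code of your own. Each camera call takes 0.05 s, during which the arm holds its last target.

TASK

The split wooden hanger bar lies in the gluing jig with its split still open. Lay the loose wooden wedge on the jig's board, thin end first in the slot between the sliding jaw and the cleat, then tap it forward until the split is closed and the wedge no longer moves, firmly but gently (about 15 N of push, never more than 25 N). Leave the wedge stuck tight in the slot, and leave the tin, the bell and the thread spool where they are.

Things in the scene. Friction and masses are not known exactly. Their poses are not given: they have to be found in the camera images.
- jig: Gluing jig fixed to the counter: plywood board 230 x 150 x 12 mm (jig x -150..+80, y -62..+88 mm, top at z = 12 mm). Origin: on the slot's axis, board underside. +x: the way the wedge is driven; +y: from the slot to the dark hanger bar (150 mm long), which lies against a fence of two 26 mm high blocks; its hook points to +y. Only the wedge and the jaw's motion matter.
- slot_mouth (a point): Slot mouth, on the board's top (jig x -50, y 0, z 12 mm). The slot runs 100 mm along +x between the fixed cleat (two brass bolts; straight face at jig y -9.6 mm) and the sliding jaw (face slants 1:6 like the wedge), brown blocks 25 mm high. Width here 25 mm, 8.4 mm at the far end with split closed; less by g at g. To enter 16 mm the wedge has most room with its origin at jig y about +4.5 mm.
- slot_stop (a point): Nominal final place of the wedge's origin on the board's top (jig x = -15, y = 0, z = 12 mm), for a nominal cleat. But the cleat is adjustable, bolted up to 2.5 mm nearer to or farther from the jaw (not measured), so the wedge really jams with its origin anywhere from 17 mm before to 17 mm beyond this point along x; its tail then stands 3 to 37 mm out of the mouth.
- jaw (a joint): Sliding jaw with the loose half of the bar: value g = open width of the split, m; 0 = closed (halves touching). Open by g, the jaw is nearer the cleat by g. It slides with about 2 N of friction and stays where left; only the wedge presses it home. Closed, it is stiff: the force then rises within a fraction of a millimetre.
- wedge: Pale wooden wedge, 110 mm long (x), 26 high (z), 40-85 g. Face at y -9.6 straight along x (goes to the cleat); other face tapers 1:6 from y +18.8 at the tail (x -55, 28 thick, middle y +4.6) to +0.4 at the thin end (x +55, 10 thick). Origin: underside. Used flat, x along jig x. It slides free, then shifts the jaw, then jams: 10-20 N on the tail makes it stick; over 25 N bruises the bar.
- pin_tin: Round pin tin with red lid, 66 mm across, 22 mm high, origin at the centre of its underside. Leave alone.
- bell: Counter bell with steel dome, 80 mm across, 56 mm high, origin at the centre of its underside. Leave alone.
- thread_spool: Spool of blue thread, 27 mm across, 46 mm high, standing, origin at the centre of its underside. Leave alone.
Things that resemble listed ones, but are neither listed nor needed, are in the scene too. Leave any purple look-alike of the wedge alone.

How it is judged:
By the outcome, as a careful person would: the job done as asked, in the order asked, and still so for the second after the job is handed in, with the robot touching nothing.
It also fails if it takes over 54 s, if anything falls off the work surface, if the arm or the gripper's body presses on something with over 40 N, if the wrist force passes 120 N, or if a joint passes its speed limit or range.

## Working session

There is one attempt and no reset: what is moved stays moved. The work goes in short steps, Python scripts to look and compute and a tool call to move; the robot and the scene stay as the last step left them, time stands still between calls to the robot, and variables do not carry over. Pictures are saved under pics/ and viewed, and the job is handed in when it is done.

Besides the shell and the picture viewer there is one more tool, called after "Request:" by a JSON object that holds its "op" and its "data". carry_out: Moves the arm, as the interface text tells. Its arguments: {"type":"object","properties":{"series":{"type":"array","items":{"type":"array","items":{"type":"number"}}},"claw":{"type":"number"},"force":{"type":"number"}},"required":["series"]}

```bash
ls; mkdir -p pics
python3 - <<'E'
from cell import monitor, eyes
import cv2,pickle
s=monitor.read_state(); print(s)
for n in("scene","top","wrist"):
    c=eyes.camera(n); cv2.imwrite(f"pics/{n}0.png",c["image"]); pickle.dump(c,open(f"{n}0.pkl","wb"))
    print(n,{k:v for k,v in c.items() if k!="image"})
E
```

```text
pics
{'t': 0.0, 'qpos': array([-1.15779981e+00,  1.16471663e-01,  1.44228013e+00, -2.56235519e-05,
        1.58401269e+00, -3.78045033e-02]), 'joint_vel': array([ 0.00042187,  0.00093369, -0.00034624,  0.00073888,  0.00034744,
       -0.00065168]), 'joint_efforts': array([-8.26894011e-04, -7.21268177e+01, -6.22609520e+01,  7.78613426e-02,
        2.38239742e-02, -1.12753119e-04]), 'tcp_pos': array([ 0.29398394, -0.60737689,  0.21790562]), 'tcp_rot': array([-3.14157397e+00,  1.17195447e-03, -1.11999561e+00]), 'wrist_force': array([-0.11448399,  0.47957368, -0.13533159]), 'wrist_torque': array([-0.01272676, -0.01190849, -0.02448403]), 'finger_gap': 0.09294327708499574}
scene {'fx': 505.9330017659288, 'fy': 505.9330017659288, 'cx': 316.6673405853472, 'cy': 201.01731416744664, 'R': array([[-0.82525277, -0.56474822, -0.00416078],
       [-0.30019938,  0.44489051, -0.84377294],
       [ 0.47837036, -0.69507689, -0.53668419]]), 't': array([0.45136723, 0.21826318, 1.0489026 ])}
top {'fx': 390.9009372524436, 'fy': 390.9009372524436, 'cx': 317.48818987881015, 'cy': 203.74517648705563, 'R': array([[ 0.04342403, -0.99905068,  0.0034768 ],
       [-0.97217343, -0.04305717, -0.23027137],
       [ 0.23020247,  0.00661926, -0.97312024]]), 't': array([-0.03146007,  0.56029696,  0.83468333])}
wrist {'fx': 326.0454842422272, 'fy': 326.0454842422272, 'cx': 321.9462656076547, 'cy': 198.30125258208096, 'tool_from_camera': array([[ 9.99999536e-01, -4.03967122e-04, -8.74691214e-04,
         9.14440629e-04],
       [ 6.15449351e-04,  9.66322730e-01,  2.57332473e-01,
        -7.20676068e-02],
       [ 7.41280144e-04, -2.57332892e-01,  9.66322531e-01,
        -1.65228704e-01],
       [ 0.00000000e+00,  0.00000000e+00,  0.00000000e+00,
         1.00000000e+00]])}
```

View pics/scene0.png

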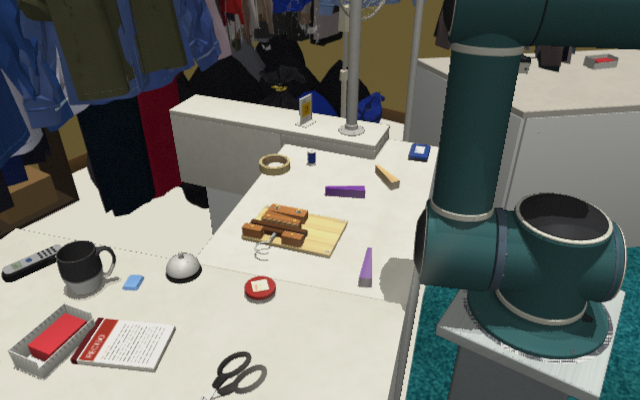

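View pics/top0.png

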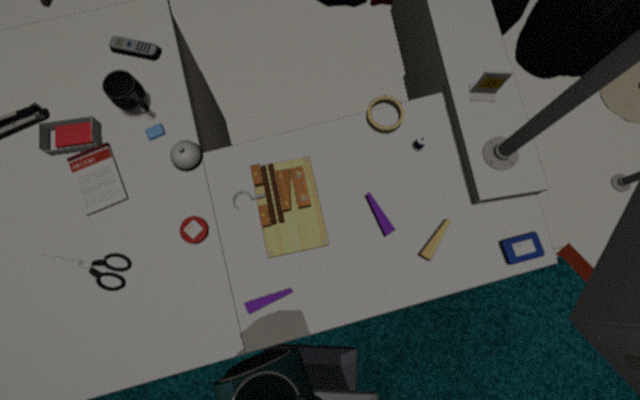

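View pics/wrist0.png

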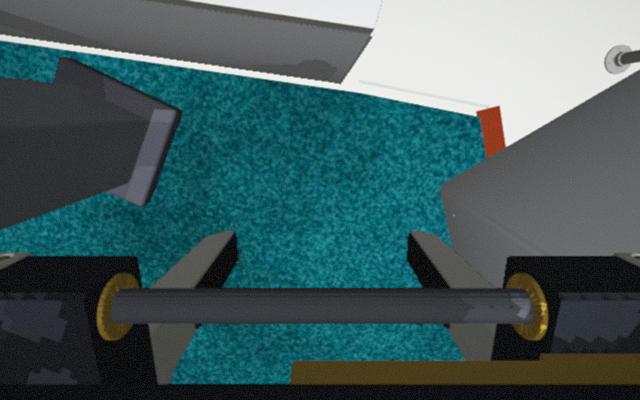

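```bash
cat > h.py <<'E'
import numpy as np,cv2,pickle
from scipy.optimize import least_squares
def proj(c,X):
    X=np.atleast_2d(X); p=X@np.array(c["R"]).T+c["t"]
    return np.c_[c["fx"]*p[:,0]/p[:,2]+c["cx"],c["fy"]*p[:,1]/p[:,2]+c["cy"]]
def back(c,uv,z):
    uv=np.atleast_2d(uv).astype(float); R=np.array(c["R"]);o=-R.T@c["t"]
    d=np.c_[(uv[:,0]-c["cx"])/c["fx"],(uv[:,1]-c["cy"])/c["fy"],np.ones(len(uv))]@R
    return o+d*((z-o[2])/d[:,2])[:,None]
def rotm(rpy):
    from scipy.spatial.transform import Rotation as Ro
    return Ro.from_euler('xyz',rpy).as_matrix()
def wcam(c,s):
    T=np.array(c["tool_from_camera"]); W=np.eye(4);W[:3,:3]=rotm(s["tcp_rot"]);W[:3,3]=s["tcp_pos"]
    M=np.linalg.inv(W@T); c=dict(c); c["R"]=M[:3,:3];c["t"]=M[:3,3]; return c
def crop(im,x,y,w,h,k,fn):
    cv2.imwrite(fn,cv2.resize(im[y:y+h,x:x+w],None,fx=k,fy=k,interpolation=cv2.INTER_CUBIC))
E
python3 - <<'E'
from h import *
t=pickle.load(open("top0.pkl","rb"));s=pickle.load(open("scene0.pkl","rb"))
crop(t["image"],230,140,110,130,5,"pics/c1.png")
crop(t["image"],350,180,120,100,6,"pics/c2.png")
crop(s["image"],235,150,180,120,4,"pics/c3.png")
E
```

```text
(no output)
```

View pics/c1.png

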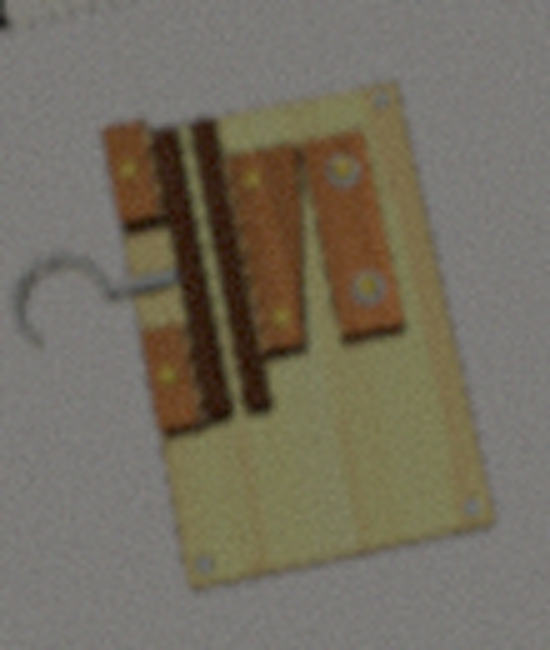

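View pics/c2.png

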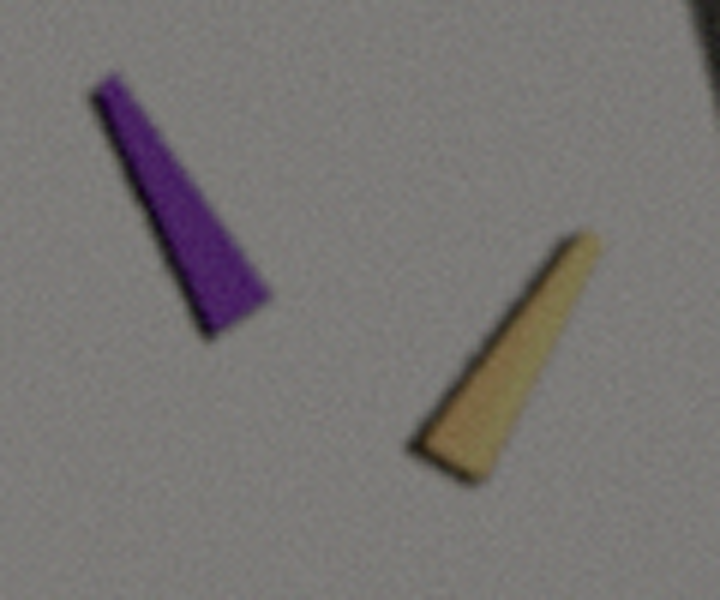

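View pics/c3.png

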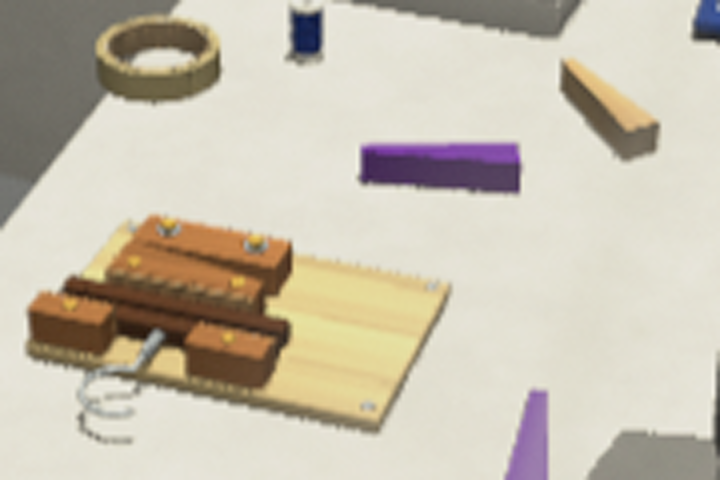

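```bash
cat > fit.py <<'E'
from h import *
t=pickle.load(open("top0.pkl","rb"));s=pickle.load(open("scene0.pkl","rb"))
print("camtop",-np.array(t["R"]).T@t["t"])
P=lambda x,y,o,k:[(x+.5)/k-.5+o[0],(y+.5)/k-.5+o[1]]
# jig: (jigpt, cam, pix)
o1=(230,140);o3=(235,150)
J=[([80,-62,12],t,P(397,84,o1,5)),([-150,-62,12],t,P(494,520,o1,5)),([-150,88,12],t,P(192,584,o1,5)),
   ([-150,-62,12],s,P(450,286,o3,4)),([-150,88,12],s,P(378,425,o3,4)),([80,88,12],s,P(28,347,o3,4)),([80,-62,12],s,P(125,222,o3,4))]
def mk(p): c,sn=np.cos(p[2]),np.sin(p[2]); return lambda q:np.array(q)/1000@np.array([[c,sn,0],[-sn,c,0],[0,0,1]])+[p[0],p[1],0]
def res(p,L): f=mk(p); return np.concatenate([proj(c,f(q))[0]-uv for q,c,uv in L])
r=least_squares(res,[.5,.1,.2],args=(J,)); print("jig",r.x,np.degrees(r.x[2]));print(r.fun.round(1))
o2=(350,180)
for flip in(0,1):
    sg=-1 if flip else 1
    L=([-55,18.8*1,26],[-55,-9.6,26],[55,.4,26],[55,-9.6,26])
    if not flip: pts=[([-55,18.8,26],P(424,443,o2,6)),([-55,-9.6,26],P(490,480,o2,6)),([55,.4,26],P(580,230,o2,6)),([55,-9.6,26],P(603,238,o2,6))]
    else: pts=[([-55,9.6,26],P(424,443,o2,6)),([-55,-18.8,26],P(490,480,o2,6)),([55,9.6,26],P(580,230,o2,6)),([55,-.4,26],P(603,238,o2,6))]
    W=[(q,t,uv) for q,uv in pts]
    w=least_squares(res,[.4,-.25,-.5],args=(W,)); print("wedge flip",flip,w.x,np.degrees(w.x[2]),w.cost,w.fun.round(1))
E
python3 fit.py
```

```text
camtop [ 0.35392578 -0.01283039  0.94137697]
jig [0.6046422  0.06121738 0.25964966] 14.876829597380308
[-0.6 -1.1  0.2  0.7 -1.3  1.5  0.7 -1.1  0.3 -1.2 -1.1 -1.  -0.1 -1. ]
wedge flip 0 [ 0.50162199 -0.2922453  -0.4560381 ] -26.129058644458812 0.618604416673271 [-0.3  0.6 -0.2  0.3  0.3 -0.7  0.3 -0.1]
wedge flip 1 [ 0.50163481 -0.29223981 -0.61745079] -35.37732412382646 1.5718670734373585 [ 0.3 -0.2 -0.6  1.1  0.3 -1.1 -0.   0.1]
```

Request:
{"op": "carry_out", "data": {"series": [[20,42,0,0,0,-7],[40,84,0,0,0,-14],[60,126,0,0,0,-21],[85,168,0,0,0,-28],[110,210,0,0,0,-35],[135,252,-10,0,0,-42],[158,294,-25,0,0,-49],[179,332,-45,0,0,-57]], "claw": 1}}

```text
t: 0.95
tcp_pos: [0.474, -0.2737, 0.1738]
tcp_rot: [-3.14, 0.0, -2.12]
wrist_force: [0.8, 0.2, -0.4]
finger_gap: 0.093
```

Request:
{"op": "carry_out", "data": {"series": [[0,0,0,0,0,0],[0,0,0,0,0,0]]}}

```text
t: 1.15
tcp_pos: [0.4732, -0.2748, 0.1733]
tcp_rot: [3.141, -0.0, -2.111]
wrist_force: [-0.4, -0.6, 0.6]
finger_gap: 0.0927
```

```bash
cat > snap.py <<'E'
import sys
from h import *
from cell import monitor, eyes
n=sys.argv[1]
s=monitor.read_state(); c=wcam(eyes.camera("wrist"),s); cv2.imwrite(f"pics/{n}.png",c["image"]); pickle.dump(c,open(f"{n}.pkl","wb"))
print(s["t"],s["tcp_pos"],np.degrees(s["tcp_rot"]),s["wrist_force"],s["finger_gap"],s["qpos"].round(2))
E
python3 snap.py w1
```

```text
1.15 [ 0.47323819 -0.27483992  0.17330523] [ 1.79957190e+02 -8.69994402e-03 -1.20974111e+02] [-0.42854509 -0.60921009  0.57903077] 0.0927061981541063 [-0.57 -0.15  1.78 -0.    1.51  1.54]
```

View pics/w1.png

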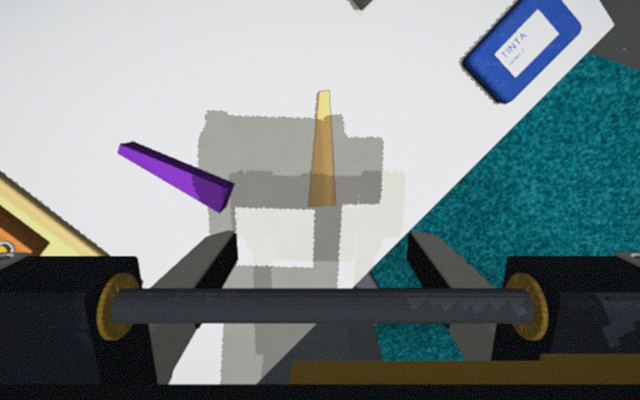

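```bash
python3 -c "
from h import *
c=pickle.load(open('w1.pkl','rb')); crop(c['image'],270,80,100,140,4,'pics/w1c.png')"
```

```text
(no output)
```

View pics/w1c.png

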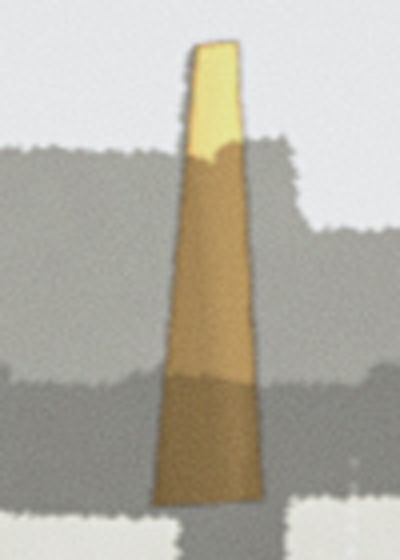

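Run:
```python
from h import *
from fit import mk,res,P
c=pickle.load(open('w1.pkl','rb'));o=(270,80)
W=[([-55,18.8,26],c,P(153,505,o,4)),([-55,-9.6,26],c,P(263,499,o,4)),([55,.4,26],c,P(199,44,o,4)),([55,-9.6,26],c,P(240,42,o,4))]
w=least_squares(res,[.5,-.29,-.45],args=(W,)); print(w.x,np.degrees(w.x[2]),w.fun.round(1))
f=mk(w.x); print("grip",f([-33,2.8,0])*1000, "yaw",np.degrees(w.x[2])+85.25-180)
```

```text
camtop [ 0.35392578 -0.01283039  0.94137697]
jig [0.6046422  0.06121738 0.25964966] 14.876829597380308
[-0.6 -1.1  0.2  0.7 -1.3  1.5  0.7 -1.1  0.3 -1.2 -1.1 -1.  -0.1 -1. ]
wedge flip 0 [ 0.50162199 -0.2922453  -0.4560381 ] -26.129058644458812 0.618604416673271 [-0.3  0.6 -0.2  0.3  0.3 -0.7  0.3 -0.1]
wedge flip 1 [ 0.50163481 -0.29223981 -0.61745079] -35.37732412382646 1.5718670734373585 [ 0.3 -0.2 -0.6  1.1  0.3 -1.1 -0.   0.1]
[ 0.503897   -0.29395051 -0.48226878] -27.63196558514696 [-0.5  0.9  0.4  0.8 -0.3 -0.6  0.4 -0.8]
grip [ 475.95942486 -276.16478497    0.        ] yaw -122.38196558514696
```

Request:
{"op": "carry_out", "data": {"series": [[1,0,-40,0,0,-0.7],[3,-1.5,-80,0,0,-1.4],[3,-1.5,-115,0,0,-1.4],[3,-1.5,-140,0,0,-1.4],[3,-1.5,-155,0,0,-1.4],[3,-1.5,-163,0,0,-1.4],[3,-1.5,-168,0,0,-1.4],[3,-1.5,-168,0,0,-1.4]]}}

```text
t: 2.0
tcp_pos: [0.4763, -0.2775, 0.0062]
tcp_rot: [-3.141, -0.0, -2.139]
wrist_force: [-0.0, 0.1, 0.6]
finger_gap: 0.0932
```

Request:
{"op": "carry_out", "data": {"series": [[0,0,0,0,0,0],[0,0,0,0,0,0],[0,0,0,0,0,0],[0,0,0,0,0,0],[0,0,0,0,0,0],[0,0,0,0,0,0],[0,0,0,0,0,0],[0,0,0,0,0,0]], "claw": -1, "force": 15}}

```text
t: 2.8
tcp_pos: [0.4761, -0.2771, 0.0056]
tcp_rot: [3.142, 0.0, -2.139]
wrist_force: [-0.3, -0.1, -0.7]
finger_gap: 0.0334
```

```bash
python3 snap.py w2
```

```text
2.8 [ 0.47606106 -0.27707558  0.00560788] [ 1.79997078e+02  1.58633104e-03 -1.22572126e+02] [-0.25990014 -0.06320488 -0.65906086] 0.03341000440265296 [-0.57 -0.01  1.93  0.    1.22  1.57]
```

View pics/w2.png

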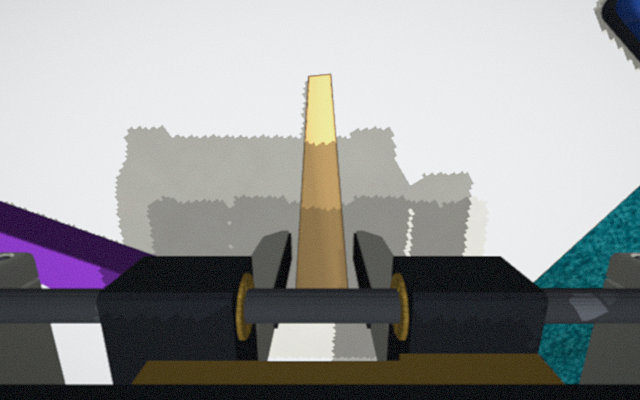

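Request:
{"op": "carry_out", "data": {"series": [[0,0,0,0,0,0],[0,0,0,0,0,0],[0,0,0,0,0,0],[0,0,0,0,0,0],[0,0,0,0,0,0]]}}

```text
t: 3.35
tcp_pos: [0.4761, -0.2771, 0.0056]
tcp_rot: [3.142, -0.0, -2.139]
wrist_force: [0.8, -0.7, -1.0]
finger_gap: 0.0248
```

Request:
{"op": "carry_out", "data": {"series": [[0,0,5,0,0,0],[0,0,15,0,0,0],[0,0,30,0,0,0],[0,0,45,0,0,0],[0,0,60,0,0,0],[0,0,75,0,0,0],[0,0,75,0,0,0],[0,0,75,0,0,0]]}}

```text
t: 4.15
tcp_pos: [0.4761, -0.2771, 0.0808]
tcp_rot: [-3.141, -0.0, -2.139]
wrist_force: [0.4, 0.7, -1.1]
finger_gap: 0.0248
```

```bash
python3 snap.py w3
```

```text
4.15 [ 0.47612314 -0.27712903  0.08084146] [-1.79969475e+02 -4.58046849e-04 -1.22571368e+02] [ 0.38169969  0.65391467 -1.12780411] 0.024848286988218494 [-0.57 -0.08  1.87 -0.    1.35  1.57]
```

View pics/w3.png

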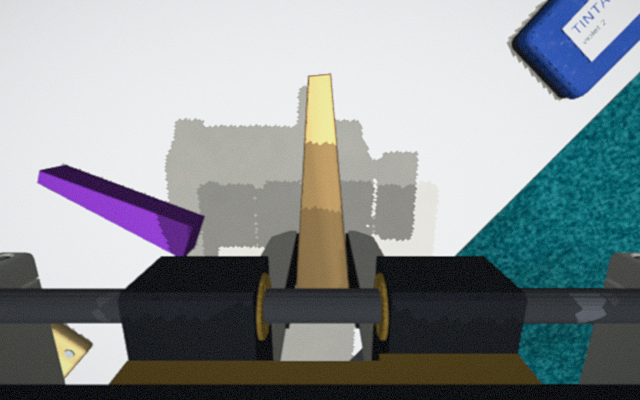

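Request:
{"op": "carry_out", "data": {"series": [[0,20,20,0,0,5],[-2,60,40,0,0,11],[-4,105,50,0,0,17],[-6,150,55,0,0,23],[-9,195,60,0,0,29],[-12,240,60,0,0,35],[-14,280,60,0,0,40],[-16,307,60,0,0,42.7]]}}

```text
t: 5.0
tcp_pos: [0.4593, 0.0322, 0.1399]
tcp_rot: [3.141, 0.0, -1.389]
wrist_force: [0.8, -0.6, -0.3]
finger_gap: 0.025
```

Request:
{"op": "carry_out", "data": {"series": [[0,0,0,0,0,0],[0,0,0,0,0,0],[0,0,0,0,0,0]]}}

```text
t: 5.3
tcp_pos: [0.46, 0.0293, 0.1402]
tcp_rot: [3.141, -0.0, -1.395]
wrist_force: [0.8, 0.5, -0.5]
finger_gap: 0.0251
```

```bash
python3 snap.py w4
```

```text
5.3 [0.46000767 0.02927592 0.14015562] [ 1.79951914e+02 -3.01442682e-03 -7.99353085e+01] [ 0.79171274  0.46461647 -0.45026332] 0.025079468700911784 [ 0.01 -0.34  1.98 -0.    1.49  1.4 ]
```

View pics/w4.png

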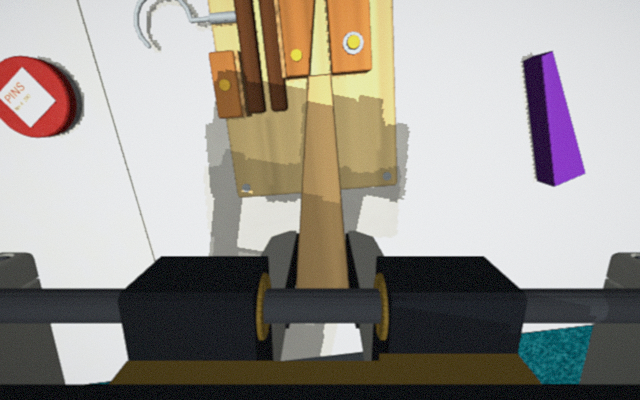

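```bash
python3 -c "
from h import *
c=pickle.load(open('w4.pkl','rb')); crop(c['image'],205,0,200,200,4,'pics/w4c.png')
im=cv2.imread('pics/w4c.png');im=cv2.resize(im[:600],None,fx=1,fy=1);cv2.imwrite('pics/w4a.png',im)
crop(c['image'],225,150,190,60,4,'pics/w4b.png')"
```

```text
(no output)
```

View pics/w4a.png

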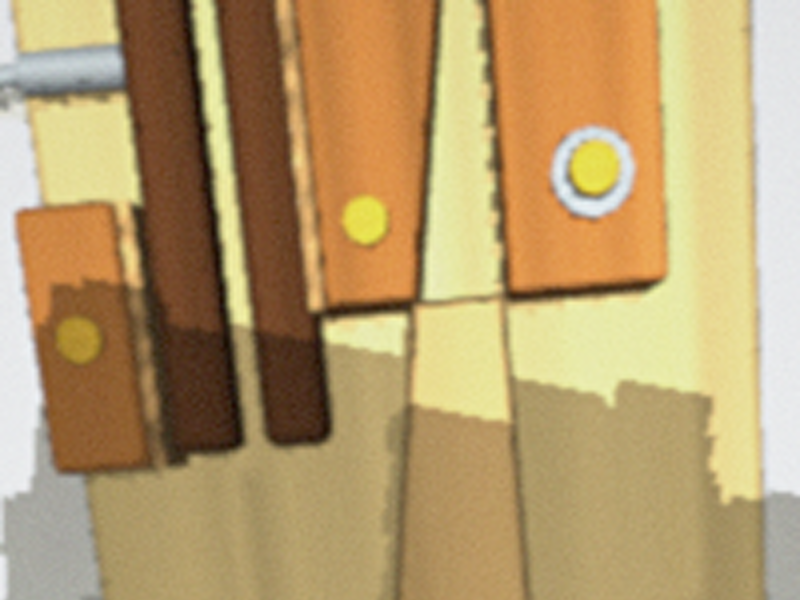

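View pics/w4b.png

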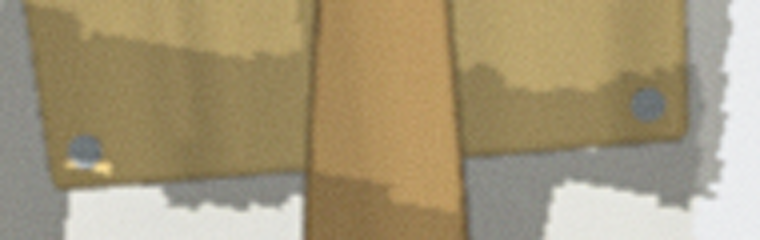

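```bash
cat > fit4.py <<'E'
from h import *
from fit import mk,P
c=pickle.load(open('w4.pkl','rb'));a=(205,0);b=(225,150)
pts=[([-150,88,12],P(57,187,b,4)),([-150,-62,12],P(686,135,b,4)),([-50,None,37],P(509,292,a,4)),([-50,None,37],P(416,302,a,4))]
def r4(p):
    f=mk(p); o=[]
    k=3
    for q,uv in pts:
        q=list(q)
        if q[1] is None: q[1]=p[k]*1000;k+=1
        o+=list(proj(c,f(q))[0]-uv)
    # board right edge point
    g=back(c,P(752,0,a,4),.012)[0]; cc,s=np.cos(p[2]),np.sin(p[2]); d=g[:2]-p[:2]
    yy=-s*d[0]+cc*d[1]; o.append((yy+.062)*1000)
    return np.array(o)
r=least_squares(r4,[.6,.06,.26,-.01,.01]); print("jig4",r.x,np.degrees(r.x[2]),r.fun.round(2))
# wedge in hand: thin corners z = zb+26
s_z=.14016-.0056+.026
W=[([55,.4],P(413,301,a,4)),([55,-9.6],P(500,293,a,4)),]
def rw(p,zt):
    f=mk(p); o=[]
    for q,uv in [([55,.4],P(413,302,a,4)),([55,-9.6],P(501,294,a,4)),]:
        o+=list((f(q+[0])[:2]-back(c,uv,zt)[0][:2])*1000)
    for uv,tap in [(P(401,580,a,4),1),(P(525,580,a,4),0),(P(310,200,b,4),1),(P(465,200,b,4),0)]:
        g=back(c,uv,zt)[0]; cc,s=np.cos(p[2]),np.sin(p[2]); d=(g[:2]-p[:2])*1000
        xx=cc*d[0]+s*d[1]; yy=-s*d[0]+cc*d[1]
        o.append(yy-(.4+(55-xx)/110*18.4 if tap else -9.6))
    return np.array(o)
w=least_squares(rw,[.5,.03,.26],args=(s_z,)); print("wedge",w.x,np.degrees(w.x[2]),w.fun.round(1))
d=w.x[:2]-r.x[:2];cc,s=np.cos(r.x[2]),np.sin(r.x[2]); print("wedge in jig",(cc*d[0]+s*d[1])*1e3,(-s*d[0]+cc*d[1])*1e3,np.degrees(w.x[2]-r.x[2]), "xdir",cc,s)
E
python3 fit4.py | grep -v flip
```

```text
camtop [ 0.35392578 -0.01283039  0.94137697]
jig [0.6046422  0.06121738 0.25964966] 14.876829597380308
[-0.6 -1.1  0.2  0.7 -1.3  1.5  0.7 -1.1  0.3 -1.2 -1.1 -1.  -0.1 -1. ]
jig4 [ 0.60793396  0.05976337  0.26193914 -0.00794847  0.01010278] 15.00800742049167 [-2.06  1.99  1.99  1.37 -0.09 -0.99 -0.12 -1.33  0.33]
wedge [0.49160882 0.03462484 0.27668612] 15.852946665907302 [-0.3  0.3  0.1 -0.4 -0.6  0.6 -0.6  0.6]
wedge in jig -118.86697183486957 5.841820181860056 0.8449392454156343 xdir 0.9658896453798937 0.25895403636148084
```

Request:
{"op": "carry_out", "data": {"series": [[0,0,-30,0,0,-0.8],[0,-1,-60,0,0,-0.8],[0,-1,-85,0,0,-0.8],[0,-1,-100,0,0,-0.8],[0,-1,-110,0,0,-0.8],[0,-1,-115,0,0,-0.8],[0,-1,-115,0,0,-0.8],[0,-1,-115,0,0,-0.8]]}}

```text
t: 6.15
tcp_pos: [0.4606, 0.0289, 0.0265]
tcp_rot: [-3.14, -0.0, -1.408]
wrist_force: [-0.1, -0.2, -0.9]
finger_gap: 0.0253
```

```bash
python3 snap.py w5;  python3 -c "
from h import *
c=pickle.load(open('w5.pkl','rb')); crop(c['image'],220,0,200,150,4,'pics/w5c.png')"
```

```text
6.15 [0.46057993 0.02889345 0.02651769] [-1.79937249e+02 -8.30414205e-03 -8.06753089e+01] [-0.07612042 -0.20258395 -0.94055621] 0.025261611377958945 [ 0.01 -0.24  2.1   0.    1.28  1.42]
```

View pics/w5c.png

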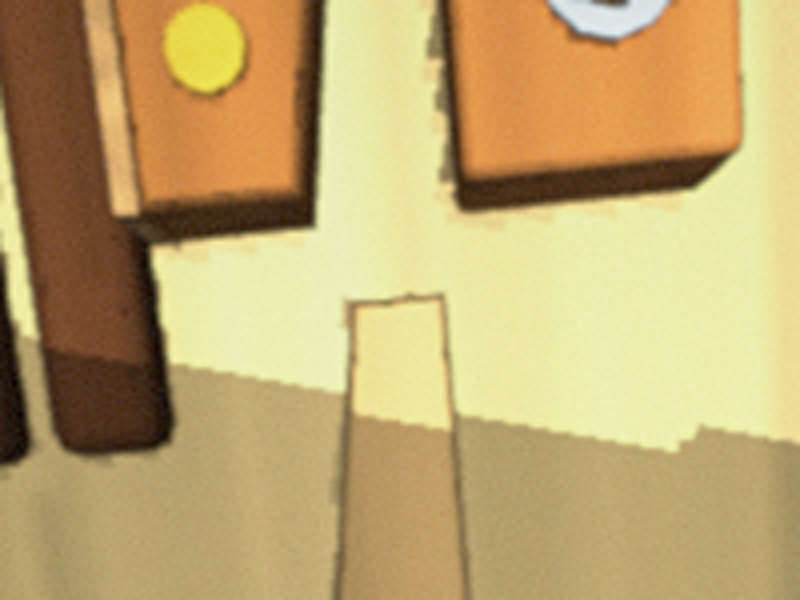

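```bash
python3 - <<'E' | grep -v flip
from h import *
from fit import P
c=pickle.load(open('w5.pkl','rb'));o=(220,0)
J=np.array([.60793,.05976,.26194]);cc,s=np.cos(J[2]),np.sin(J[2])
tj=lambda g:(np.array([cc*(g[0]-J[0])+s*(g[1]-J[1]),-s*(g[0]-J[0])+cc*(g[1]-J[1])])*1e3).round(1)
for n,uv,z in[("cleat",(460,180),.037),("cleatfar",(740,150),.037),("jaw",(303,195),.037),("tipL",(350,302),.047),("tipR",(443,296),.047),("eL",(336,596),.047),("eR",(467,596),.047)]: print(n,tj(back(c,P(*uv,o,4),z)[0]))
E
```

```text
camtop [ 0.35392578 -0.01283039  0.94137697]
jig [0.6046422  0.06121738 0.25964966] 14.876829597380308
[-0.6 -1.1  0.2  0.7 -1.3  1.5  0.7 -1.1  0.3 -1.2 -1.1 -1.  -0.1 -1. ]
cleat [-51.   -7.7]
cleatfar [-51.  -38.2]
jaw [-50.8   9.6]
tipL [-63.3   5.4]
tipR [-63.7  -4.4]
eL [-93.5  10.3]
eR [-94.9  -4.1]
```

Request:
{"op": "carry_out", "data": {"series": [[0.3,-1,-3,0,0,0],[0.3,-1,-6,0,0,0],[5,0.3,-7,0,0,0],[11,2,-7,0,0,0],[17,3.5,-7,0,0,0],[23,5,-7,0,0,0],[28,6.5,-7,0,0,0],[28,6.5,-7,0,0,0]]}}

```text
t: 7.0
tcp_pos: [0.4887, 0.0356, 0.0186]
tcp_rot: [3.141, 0.0, -1.408]
wrist_force: [-0.7, -0.1, 0.4]
finger_gap: 0.0249
```

```bash
python3 snap.py w6;  python3 -c "
from h import *
c=pickle.load(open('w6.pkl','rb')); crop(c['image'],220,0,200,150,4,'pics/w6c.png')"
```

```text
7.0 [0.48865364 0.03561945 0.01860123] [ 1.79992975e+02  3.85601324e-03 -8.06599948e+01] [-0.74729501 -0.12713405  0.4152956 ] 0.024911618633303982 [ 0.02 -0.16  2.05  0.    1.25  1.43]
```

View pics/w6c.png

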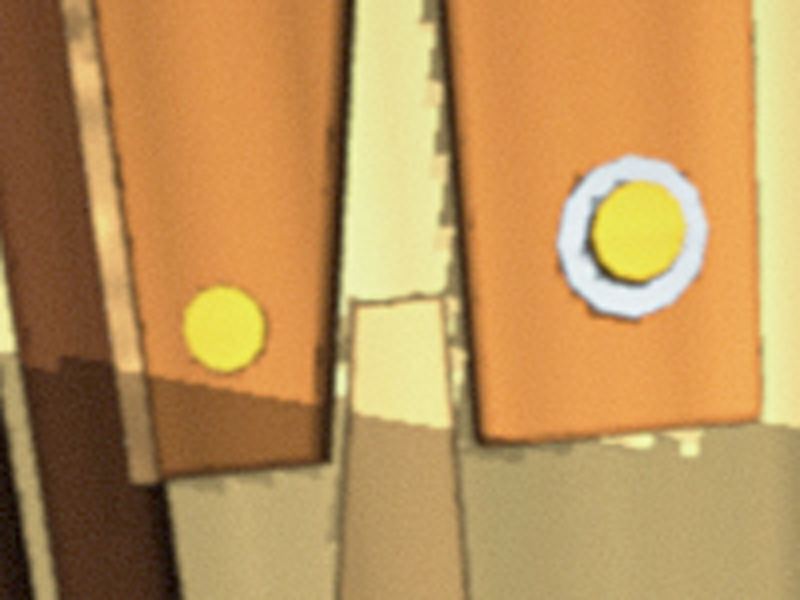

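Request:
{"op": "carry_out", "data": {"series": [[0,0,-1,0,0,0],[0,0,-1,0,0,0]]}}

```text
t: 7.25
tcp_pos: [0.488, 0.0354, 0.0176]
tcp_rot: [-3.142, -0.0, -1.408]
wrist_force: [0.2, -1.0, -0.9]
finger_gap: 0.0249
```

Request:
{"op": "carry_out", "data": {"series": [[0,0,0,0,0,0],[0,0,0,0,0,0],[0,0,0,0,0,0]], "claw": 0.0}}

```text
t: 7.55
tcp_pos: [0.488, 0.0354, 0.0177]
tcp_rot: [-3.142, -0.0, -1.408]
wrist_force: [0.7, -0.3, 0.2]
finger_gap: 0.0439
```

```bash
python3 snap.py w7
```

```text
7.55 [0.4880305  0.03541242 0.01767933] [-1.79995468e+02 -1.08017974e-03 -8.06708558e+01] [ 0.72272949 -0.31252012  0.21352043] 0.043858072880036944 [ 0.02 -0.16  2.05 -0.    1.25  1.43]
```

View pics/w7.png

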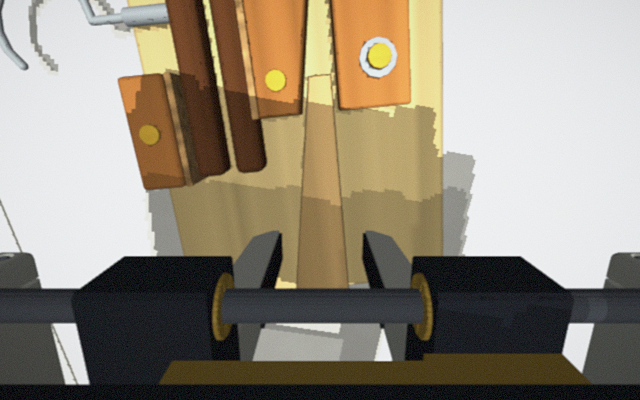

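Request:
{"op": "carry_out", "data": {"series": [[0,0,20,0,0,0],[0,0,50,0,0,0],[-15,-4,60,0,0,2],[-35,-9,60,0,0,4],[-50,-14,60,0,0,5.7]]}}

```text
t: 8.1
tcp_pos: [0.4374, 0.0213, 0.078]
tcp_rot: [-3.141, -0.0, -1.307]
wrist_force: [-0.2, 0.6, 0.8]
finger_gap: 0.0468
```

Request:
{"op": "carry_out", "data": {"series": [[0,0,0,0,0,0],[0,0,0,0,0,0],[0,0,0,0,0,0],[0,0,0,0,0,0],[0,0,0,0,0,0],[0,0,-20,0,0,0],[0,0,-40,0,0,0],[0,0,-55,0,0,0]], "claw": -1}}

```text
t: 8.9
tcp_pos: [0.4379, 0.0215, 0.0215]
tcp_rot: [3.141, 0.0, -1.309]
wrist_force: [0.5, 0.7, 0.6]
finger_gap: 0.0006
```

Request:
{"op": "carry_out", "data": {"series": [[0,0,-2,0,0,0],[0,0,-2,0,0,0]]}}

```text
t: 9.1
tcp_pos: [0.4381, 0.0215, 0.0206]
tcp_rot: [3.141, 0.0, -1.309]
wrist_force: [0.5, 1.3, 0.1]
finger_gap: 0.0001
```

```bash
python3 snap.py w8
python3 - <<'E'
from h import *
from cell import eyes
for n in("scene","top"):
    c=eyes.camera(n); pickle.dump(c,open(n+"1.pkl","wb"))
    if n=="scene": crop(c["image"],220,150,150,120,5,"pics/s8.png")
    else: crop(c["image"],220,140,140,140,4,"pics/t8.png")
E
```

```text
9.1 [0.43807949 0.021464   0.02063418] [ 1.79958326e+02  1.19298666e-02 -7.49732189e+01] [0.51860261 1.27553523 0.14265205] 0.00012819550583454602 [-0.01 -0.29  2.15  0.    1.28  1.3 ]
```

View pics/w8.png

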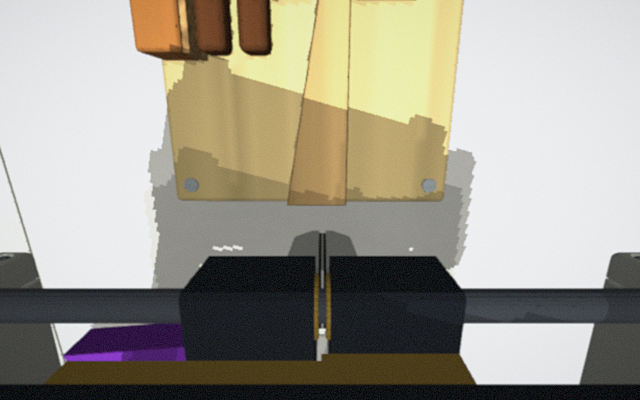

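View pics/s8.png

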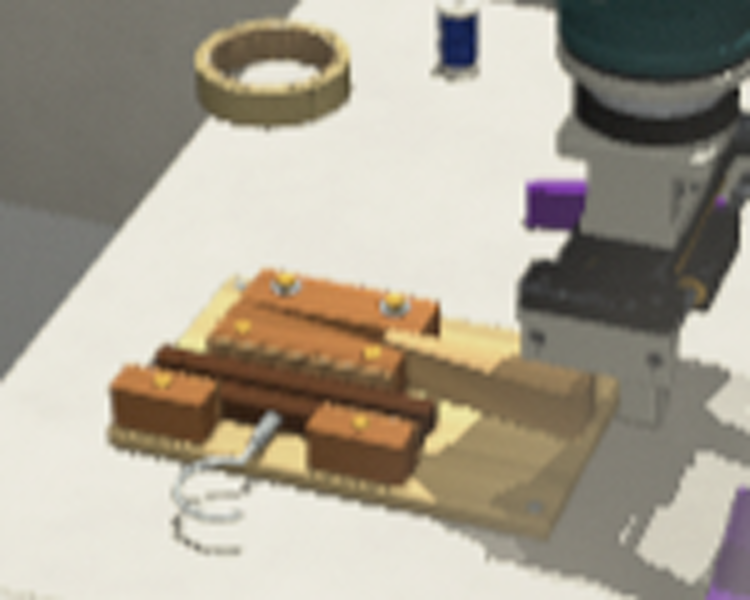

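View pics/t8.png

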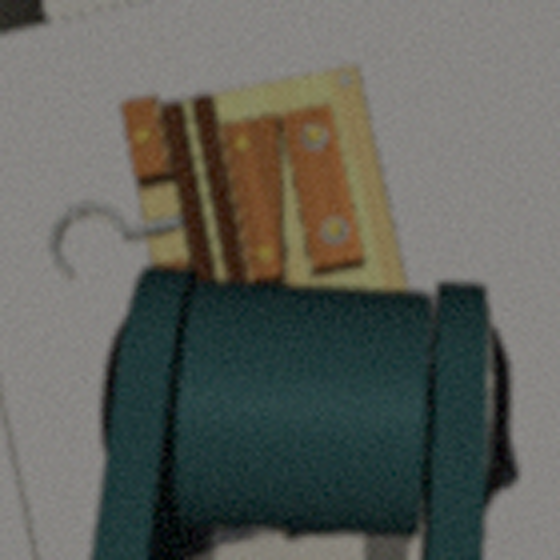

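Request:
{"op": "carry_out", "data": {"series": [[7,1.8,0,0,0,0],[14,3.6,0,0,0,0],[19,5,0,0,0,0],[24,6.3,0,0,0,0],[29,7.7,0,0,0,0],[34,9,0,0,0,0],[39,10.3,0,0,0,0],[44,11.7,0,0,0,0]]}}

```text
t: 10.05
tcp_pos: [0.4824, 0.0332, 0.0206]
tcp_rot: [3.141, -0.0, -1.309]
wrist_force: [-1.5, -2.1, 0.9]
finger_gap: 0.0005
```

```bash
python3 snap.py w9
```

```text
10.05 [0.48237856 0.03315195 0.02055355] [ 1.79979958e+02 -2.82513423e-03 -7.49725437e+01] [-1.47506578 -2.07248795  0.92015971] 0.00047013712222591925 [ 0.02 -0.18  2.06 -0.    1.26  1.32]
```

View pics/w9.png

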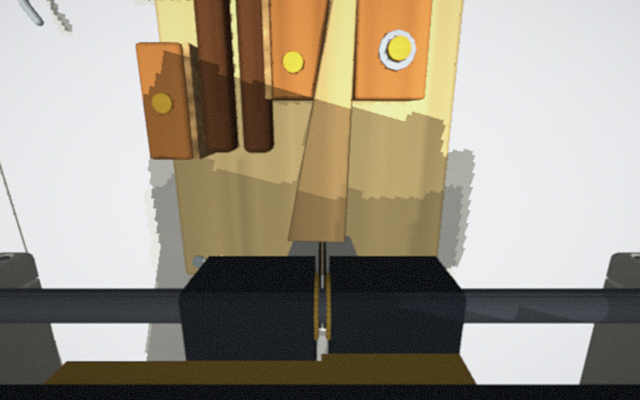

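Request:
{"op": "carry_out", "data": {"series": [[3,0.8,0,0,0,0],[6,1.6,0,0,0,0],[9,2.4,0,0,0,0],[12,3.2,0,0,0,0],[14,3.8,0,0,0,0]]}}

```text
t: 10.6
tcp_pos: [0.4963, 0.037, 0.0206]
tcp_rot: [3.141, -0.0, -1.308]
wrist_force: [-2.5, -1.5, 0.8]
finger_gap: 0.0004
```

Request:
{"op": "carry_out", "data": {"series": [[2,0.5,0,0,0,0],[4,1.1,0,0,0,0],[6,1.6,0,0,0,0],[7,1.9,0,0,0,0]]}}

```text
t: 11.0
tcp_pos: [0.5032, 0.0389, 0.0207]
tcp_rot: [3.142, -0.0, -1.309]
wrist_force: [-1.9, -1.5, 0.3]
finger_gap: 0.0007
```

```bash
python3 snap.py w10
```

```text
11.0 [0.50323835 0.03885387 0.02065307] [ 1.79999561e+02 -1.12497477e-03 -7.49737735e+01] [-1.93194612 -1.52094822  0.33034847] 0.0006929629554966144 [ 0.03 -0.13  2.02 -0.    1.25  1.34]
```

View pics/w10.png

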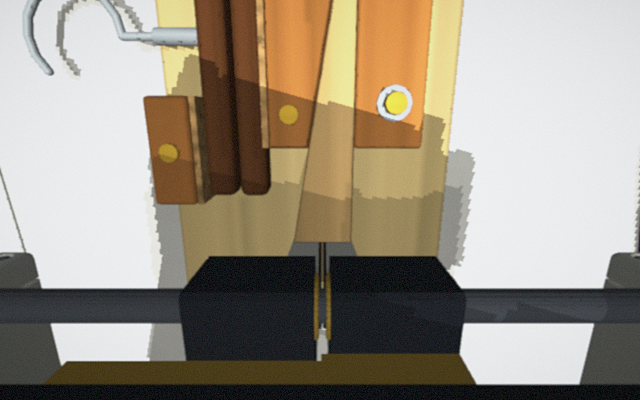

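Request:
{"op": "carry_out", "data": {"series": [[1,0.26,0,0,0,0],[2,0.52,0,0,0,0]]}}

```text
t: 11.25
tcp_pos: [0.5051, 0.0394, 0.0206]
tcp_rot: [3.142, 0.0, -1.308]
wrist_force: [-1.5, -1.2, 0.6]
finger_gap: 0.0005
```

Run:
```python
from h import *
c=pickle.load(open('w10.pkl','rb')); crop(c['image'],180,60,200,140,4,'pics/w10c.png')
```

```text
(no output)
```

View pics/w10c.png

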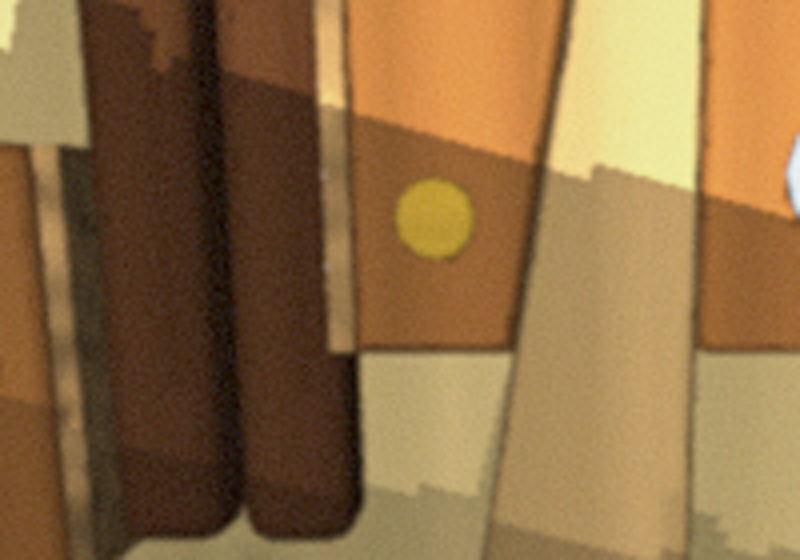

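Request:
{"op": "carry_out", "data": {"series": [[0.7,0.18,0,0,0,0],[1.4,0.36,0,0,0,0]]}}

```text
t: 11.45
tcp_pos: [0.5065, 0.0397, 0.0206]
tcp_rot: [3.141, 0.0, -1.308]
wrist_force: [-1.1, -0.8, 0.8]
finger_gap: 0.0002
```

Request:
{"op": "carry_out", "data": {"series": [[0.7,0.18,0,0,0,0],[1.4,0.36,0,0,0,0]]}}

```text
t: 11.65
tcp_pos: [0.5079, 0.0401, 0.0206]
tcp_rot: [3.142, 0.0, -1.308]
wrist_force: [-2.3, -0.9, 0.8]
finger_gap: 0.0003
```

Request:
{"op": "carry_out", "data": {"series": [[0.7,0.18,0,0,0,0]]}}

```text
t: 11.75
tcp_pos: [0.5086, 0.0403, 0.0206]
tcp_rot: [3.142, 0.0, -1.308]
wrist_force: [-2.6, 0.1, 0.8]
finger_gap: 0.0008
```

Request:
{"op": "carry_out", "data": {"series": [[0.7,0.18,0,0,0,0]]}}

```text
t: 11.85
tcp_pos: [0.5093, 0.0405, 0.0206]
tcp_rot: [3.141, 0.0, -1.309]
wrist_force: [-2.3, -0.4, 1.6]
finger_gap: 0.0006
```

Request:
{"op": "carry_out", "data": {"series": [[0.5,0.13,0,0,0,0]]}}

```text
t: 11.95
tcp_pos: [0.5098, 0.0406, 0.0206]
tcp_rot: [3.142, 0.0, -1.308]
wrist_force: [-2.6, 0.7, 0.6]
finger_gap: 0.0003
```

Request:
{"op": "carry_out", "data": {"series": [[0.5,0.13,0,0,0,0]]}}

```text
t: 12.05
tcp_pos: [0.5103, 0.0407, 0.0206]
tcp_rot: [3.142, 0.0, -1.308]
wrist_force: [-2.3, 0.4, 0.5]
finger_gap: 0.0008
```

Request:
{"op": "carry_out", "data": {"series": [[0.5,0.13,0,0,0,0]]}}

```text
t: 12.15
tcp_pos: [0.5108, 0.0409, 0.0206]
tcp_rot: [3.142, 0.0, -1.308]
wrist_force: [-1.9, -0.3, 0.9]
finger_gap: 0.0007
```

```bash
python3 snap.py w11
python3 - <<'E'
from h import *
c=pickle.load(open('w11.pkl','rb')); crop(c['image'],180,60,200,150,4,'pics/w11c.png')
E
```

```text
12.15 [0.51079133 0.04085679 0.02064705] [ 1.79997687e+02  4.67590597e-03 -7.49689827e+01] [-1.90218261 -0.25666446  0.85716901] 0.0006815475269998995 [ 0.03 -0.11  2.    0.    1.25  1.34]
```

View pics/w11c.png

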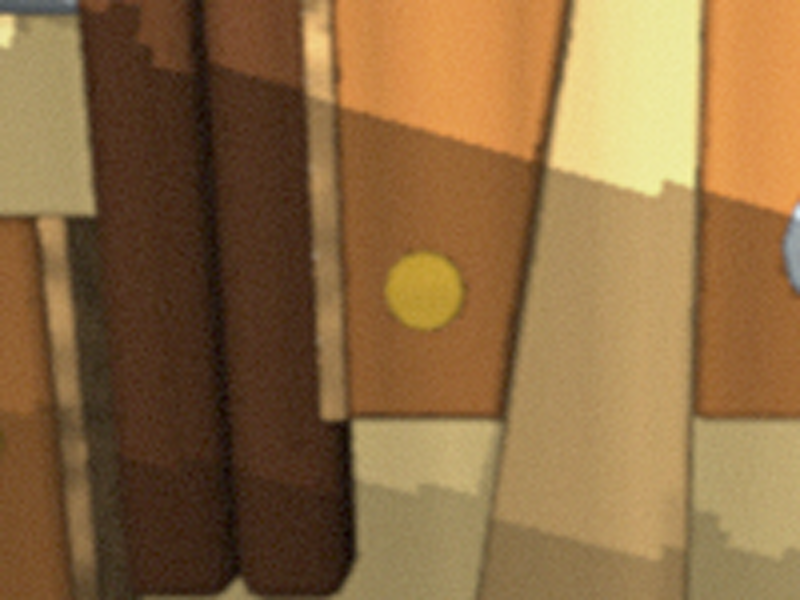

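Request:
{"op": "carry_out", "data": {"series": [[0.5,0.13,0,0,0,0]]}}

```text
t: 12.3
tcp_pos: [0.5112, 0.041, 0.0206]
tcp_rot: [3.142, 0.0, -1.308]
wrist_force: [-2.2, 1.0, 0.3]
finger_gap: 0.0008
```

Request:
{"op": "carry_out", "data": {"series": [[0.5,0.13,0,0,0,0]]}}

```text
t: 12.4
tcp_pos: [0.5118, 0.0411, 0.0206]
tcp_rot: [3.142, 0.0, -1.308]
wrist_force: [-2.1, -0.1, 1.0]
finger_gap: 0.0005
```

Request:
{"op": "carry_out", "data": {"series": [[0.5,0.13,0,0,0,0]]}}

```text
t: 12.5
tcp_pos: [0.5123, 0.0412, 0.0206]
tcp_rot: [3.142, 0.0, -1.308]
wrist_force: [-2.5, 0.6, 0.2]
finger_gap: 0.0005
```

Request:
{"op": "carry_out", "data": {"series": [[0.5,0.13,0,0,0,0]]}}

```text
t: 12.6
tcp_pos: [0.5128, 0.0414, 0.0206]
tcp_rot: [3.142, 0.0, -1.308]
wrist_force: [-3.4, 1.0, 0.7]
finger_gap: 0.0005
```

Request:
{"op": "carry_out", "data": {"series": [[0.5,0.13,0,0,0,0]]}}

```text
t: 12.7
tcp_pos: [0.5133, 0.0415, 0.0206]
tcp_rot: [3.142, 0.0, -1.309]
wrist_force: [-3.0, 0.4, -0.1]
finger_gap: 0.0004
```

Request:
{"op": "carry_out", "data": {"series": [[0.5,0.13,0,0,0,0]]}}

```text
t: 12.8
tcp_pos: [0.5138, 0.0416, 0.0207]
tcp_rot: [-3.142, 0.0, -1.308]
wrist_force: [-2.9, 1.5, 0.6]
finger_gap: 0.0003
```

Request:
{"op": "carry_out", "data": {"series": [[0.5,0.13,0,0,0,0]]}}

```text
t: 12.9
tcp_pos: [0.5143, 0.0418, 0.0206]
tcp_rot: [3.142, 0.0, -1.309]
wrist_force: [-3.3, 0.8, -0.1]
finger_gap: 0.0007
```

Request:
{"op": "carry_out", "data": {"series": [[0.5,0.13,0,0,0,0]]}}

```text
t: 13.0
tcp_pos: [0.5148, 0.0419, 0.0206]
tcp_rot: [3.142, 0.0, -1.309]
wrist_force: [-2.7, 0.3, -0.5]
finger_gap: 0.0004
```

Request:
{"op": "carry_out", "data": {"series": [[0.5,0.13,0,0,0,0]]}}

```text
t: 13.1
tcp_pos: [0.5153, 0.042, 0.0207]
tcp_rot: [-3.142, 0.0, -1.308]
wrist_force: [-2.9, 0.2, -0.6]
finger_gap: 0.0006
```

Request:
{"op": "carry_out", "data": {"series": [[0.5,0.13,0,0,0,0]]}}

```text
t: 13.2
tcp_pos: [0.5158, 0.0421, 0.0206]
tcp_rot: [-3.142, 0.0, -1.309]
wrist_force: [-2.0, 0.7, -0.2]
finger_gap: 0.0
```

Request:
{"op": "carry_out", "data": {"series": [[0.5,0.13,0,0,0,0]]}}

```text
t: 13.3
tcp_pos: [0.5163, 0.0423, 0.0207]
tcp_rot: [-3.142, -0.0, -1.308]
wrist_force: [-3.4, 0.4, 0.1]
finger_gap: 0.0004
```

Request:
{"op": "carry_out", "data": {"series": [[0.5,0.13,0,0,0,0]]}}

```text
t: 13.4
tcp_pos: [0.5168, 0.0424, 0.0206]
tcp_rot: [3.142, 0.0, -1.308]
wrist_force: [-2.7, -0.1, 0.5]
finger_gap: 0.0003
```

```bash
python3 snap.py w12
python3 - <<'E'
from h import *
c=pickle.load(open('w12.pkl','rb')); crop(c['image'],180,60,200,150,4,'pics/w12c.png')
E
```

```text
13.4 [0.51681945 0.04237987 0.02064033] [ 1.79999376e+02  3.54819430e-04 -7.49704937e+01] [-2.67587618 -0.13617198  0.45110955] 0.00026850744282948746 [ 0.03 -0.1   1.99  0.    1.25  1.34]
```

View pics/w12c.png

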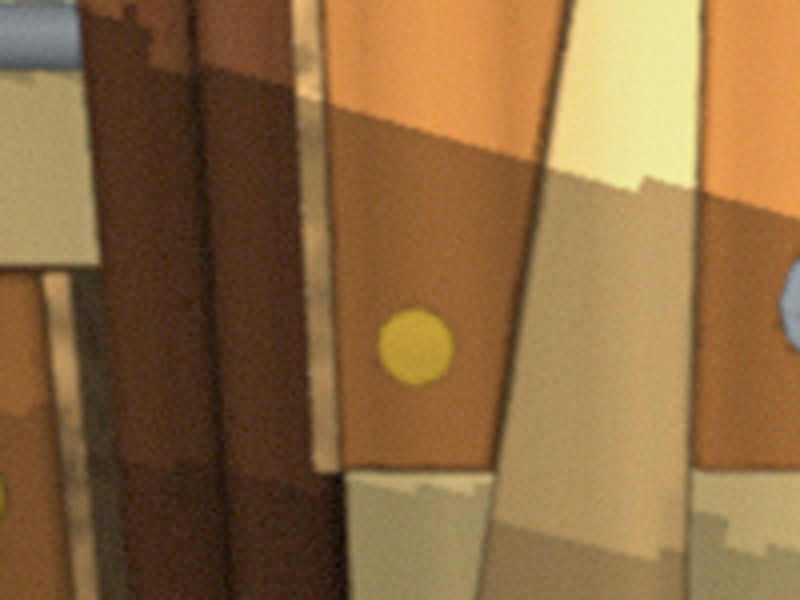

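Request:
{"op": "carry_out", "data": {"series": [[0.4,0.1,0,0,0,0]]}}

```text
t: 13.55
tcp_pos: [0.5172, 0.0425, 0.0207]
tcp_rot: [-3.142, -0.0, -1.309]
wrist_force: [-2.3, 0.9, -0.2]
finger_gap: 0.0003
```

Request:
{"op": "carry_out", "data": {"series": [[0.4,0.1,0,0,0,0]]}}

```text
t: 13.65
tcp_pos: [0.5176, 0.0426, 0.0206]
tcp_rot: [3.142, 0.0, -1.309]
wrist_force: [-3.4, 0.7, 0.3]
finger_gap: 0.0005
```

Request:
{"op": "carry_out", "data": {"series": [[0.4,0.1,0,0,0,0]]}}

```text
t: 13.75
tcp_pos: [0.5178, 0.0427, 0.0206]
tcp_rot: [3.141, 0.0, -1.309]
wrist_force: [-7.7, -0.5, 2.9]
finger_gap: 0.0006
```

Request:
{"op": "carry_out", "data": {"series": [[0.4,0.1,0,0,0,0]]}}

```text
t: 13.85
tcp_pos: [0.5179, 0.0427, 0.0206]
tcp_rot: [3.14, 0.0, -1.308]
wrist_force: [-11.3, -1.6, 5.3]
finger_gap: 0.0008
```

Request:
{"op": "carry_out", "data": {"series": [[0.4,0.1,0,0,0,0]]}}

```text
t: 13.95
tcp_pos: [0.518, 0.0427, 0.0206]
tcp_rot: [3.139, 0.0, -1.309]
wrist_force: [-14.8, -1.4, 9.3]
finger_gap: 0.0003
```

Request:
{"op": "carry_out", "data": {"series": [[0.4,0.1,0,0,0,0]]}}

```text
t: 14.05
tcp_pos: [0.518, 0.0427, 0.0206]
tcp_rot: [3.138, 0.0, -1.308]
wrist_force: [-18.5, -3.0, 11.3]
finger_gap: 0.0006
```

```bash
python3 snap.py w13
python3 - <<'E'
from h import *
c=pickle.load(open('w13.pkl','rb')); crop(c['image'],180,60,200,150,4,'pics/w13c.png')
E
```

```text
14.05 [0.51801059 0.04269567 0.02060131] [ 1.79813697e+02  1.07484032e-02 -7.49713602e+01] [-18.46781335  -2.98066882  11.32560667] 0.0006276080602320179 [ 0.03 -0.09  1.98 -0.    1.25  1.34]
```

Request:
{"op": "carry_out", "data": {"series": [[-1,-0.26,0,0,0,0],[-3,-0.8,0,0,0,0],[-10,-2.6,0,0,0,0],[-25,-6.5,5,0,0,0],[-35,-9,25,0,0,0],[-35,-9,60,0,0,0],[-35,-9,90,0,0,0],[-35,-9,90,0,0,0]]}}

```text
t: 14.9
tcp_pos: [0.4857, 0.0339, 0.1151]
tcp_rot: [-3.135, -0.002, -1.309]
wrist_force: [0.6, -0.5, 0.2]
finger_gap: 0.0003
```

```bash
python3 snap.py w14
python3 - <<'E'
from h import *
c=pickle.load(open('w14.pkl','rb')); crop(c['image'],180,0,200,150,4,'pics/w14c.png')
E
```

```text
14.9 [0.4856758  0.03387405 0.11510291] [-1.79627201e+02 -9.86289273e-02 -7.49730835e+01] [ 0.60276756 -0.4513669   0.19446797] 0.00034109106220143147 [ 0.02 -0.26  1.97 -0.    1.43  1.33]
```

View pics/w13c.png

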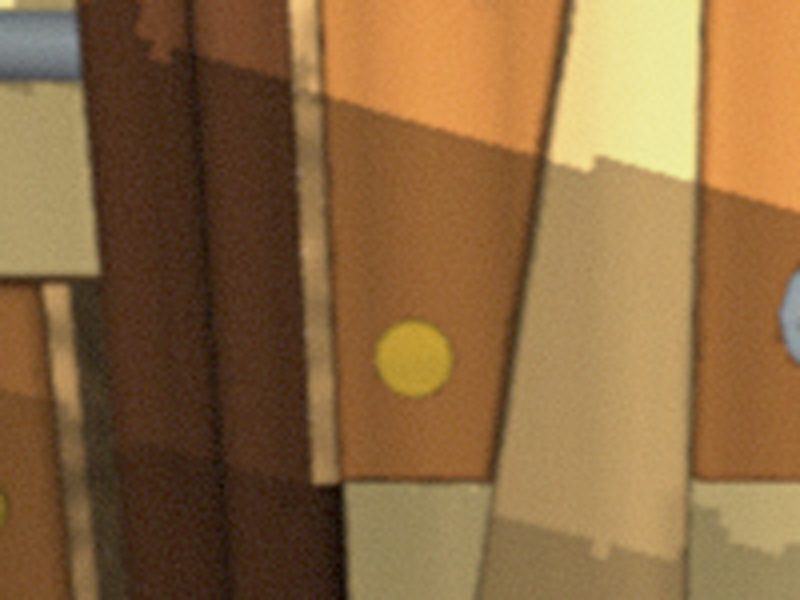

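View pics/w14.png

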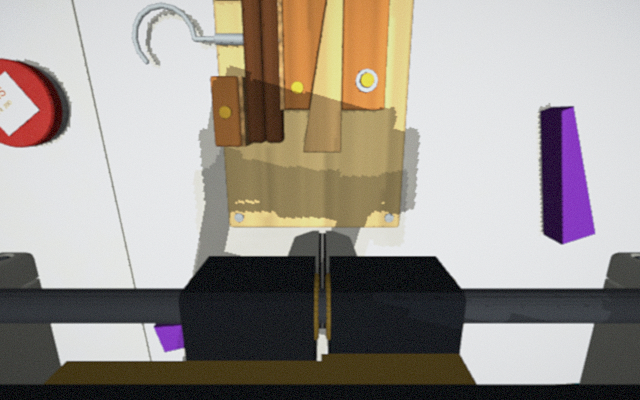

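Run:
```python
from h import *
from cell import eyes
c=eyes.camera("scene"); crop(c["image"],220,150,150,120,5,"pics/s14.png")
```

```text
(no output)
```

View pics/s14.png

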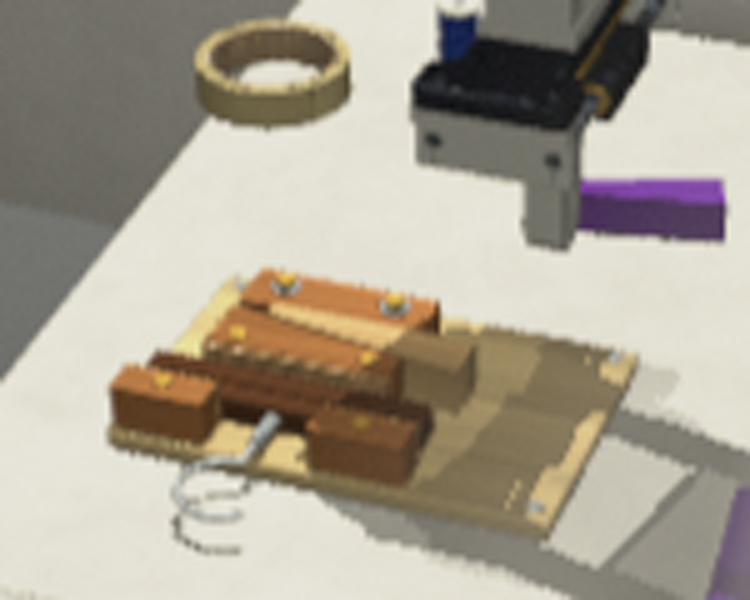

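View pics/w14c.png

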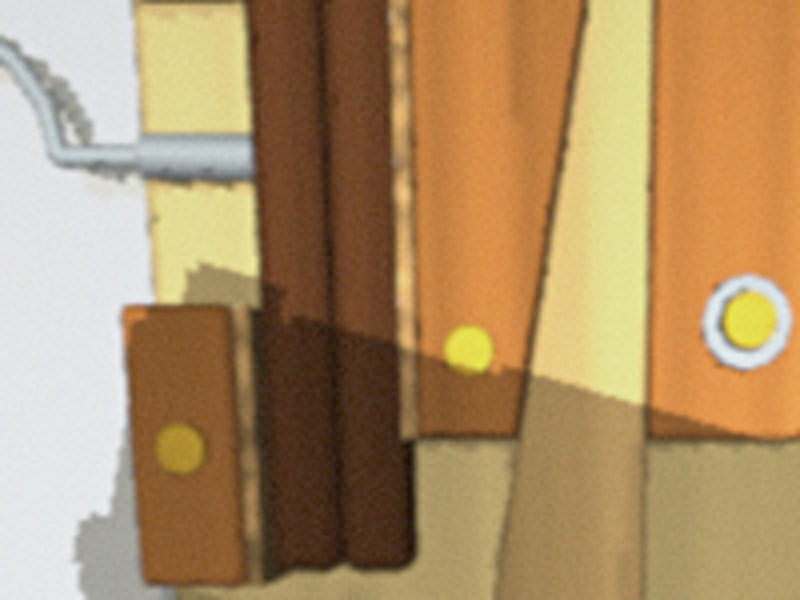

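The split is closed, with the halves touching along the seam at crop x ≈ 325–345. The wedge sits flat between jaw and cleat, with about 33 mm of tail showing. The gripper is clear, so I'm handing in.

```bash
python3 -c "
from cell import manip; print(manip.hand_in())"
```

```text
the job is handed in; nothing more can be done
None
```

I laid the pale wedge flat on the board with its thin end about 16 mm into the slot. I then pushed its tail forward with the shut fingers until it jammed, and handed the job in at about 15 s.

- **Jam:** the push stayed at about 2–3 N while the jaw slid, then rose to about 18.6 N over the last millimetre or so. Over the last two steps the tool moved less than 0.1 mm.
- **Force:** the final push was above the 15 N aim but under the 25 N limit. There was also about 11 N upward on the fingers at the end, which makes about 22 N in total. I did not find out why.
- **Final position:** the last wrist and scene pictures show the halves of the bar touching and the wedge flat in the slot. About 33 mm of its tail stands out of the mouth, inside the expected 3–37 mm. The wedge stayed put when I withdrew, but I did not tug it to test the hold.
- **Other things:** the arm touched neither the tin, the bell, the thread spool nor the purple look-alikes. I did not measure their positions again afterwards.
- **Measurements that disagreed:** the board looked about 2.5 % narrower than stated in the pictures. The wedge also slid slightly in the fingers while I carried it. I aimed by the slot itself, so neither affected the fit.

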